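# Release one walnut from the pantry's nut dispenser

## Task

Let the walnut (the larger of the two nuts) out of the two-lane nut dispenser without grasping anything: with your fingertips push the white catch tray sideways, as far as it goes, so that it lies under the outlet of the walnut's lane, then press that lane's outer paddle all the way down so that its gate lifts, keep it down until the walnut has rolled into the tray, and let go so that the gate drops shut. Do not touch the nuts or the gates, do not press the other paddle, keep the nutmeg in its lane, and leave the chutney pot, the small bowl, the plate and the tongs where they are.

Things in the scene. Friction and masses are not known exactly. Their poses are not given: they have to be found in the camera images.
- dispenser: fixed plywood and aluminium dispenser. Origin on the table below the middle of the outlet edge; x points level from the outlets back along the lanes (away from the robot within 0.2 rad), y to the left across the lanes, z up. Lanes: centre lines at y = +52 mm (left) and -52 mm (right). The walls reach back to x = 195 mm, 120 mm high there.
- outlet_left (a point): middle of the left lane's outlet edge, 50 mm above the table, at x = 0, y = +52 mm of the dispenser. The lane is 44 mm wide, its floor slopes down to the outlet at 10 degrees, walls 34 mm above it; its gate stands at x = 30 mm, one nut rests behind it. The channel between the two lanes is empty and not used.
- outlet_right (a point): the same for the right lane, y = -52 mm of the dispenser
- tray (a joint): the white open catch tray on a rail in front of and below the outlets, sliding along the dispenser's y; value in m, 0 = middle, stops at +0.052 (under the left outlet) and -0.052 (under the right outlet). Needs about 1 N, stays where it is left. It cannot be lifted.
- tray_in (a point): centre of the tray's inner floor, 10 mm above the table, 50 mm in front (-x) of the dispenser's origin. The tray measures outside 124 mm along the dispenser's x and 84 mm along y, walls 4 mm thick, rim 40 mm above the table; the 12 mm at its back lie under the outlet edge.
- rocker_left (a joint): rocking lever of the left lane, lying across at x = 30 mm, y = 50 to 200 mm of the dispenser: pivot at y = 125 mm, 95 mm high, gate on the inner end, paddle on the outer end. 0 rad = at rest, gate shut; grows as its paddle is pressed down; stop at 0.60 rad = gate fully lifted. The walnut passes from about 0.45 rad. A spring returns it (2 N at the paddle at rest, 5 N at the stop).
- rocker_right (a joint): lever of the right lane (dispenser's -y), same in mirror image
- paddle_left (a point): wooden paddle 44 x 40 x 8 mm at the outer end of the left lever; this point is the centre of its top face, at rest 128 mm above the table, 74 mm outward of the pivot and tilted 0.3 rad (outer edge higher); pressing moves it down 45 mm to about 81 mm, staying within 8 mm sideways (there it tilts 0.3 rad the other way). Nothing is below it
- paddle_right (a point): paddle of the right lever, same in mirror image
- gate_left (a point): steel gate plate of the left lane, 33 mm wide, 28 mm high, on the inner end of the lever; this point is its centre
- gate_right (a point): gate plate of the right lane, same in mirror image
- walnut: round walnut, 36 mm in diameter, light wood brown with a seam, in one of the two lanes, resting behind the gate; origin at its centre; rolls freely
- nutmeg: round nutmeg, 24 mm in diameter, in the other lane; origin at its centre; rolls freely
- chutney_pot: closed white ceramic chutney pot, 80 mm in diameter, 92 mm high with its lid knob, loose, to one side of the tray; origin under its centre
- katori: small steel bowl, 72 mm in diameter, 35 mm high, loose, to the other side of the tray; origin under its centre
- plate: blue plate, 170 mm in diameter, 20 mm high, on the right; origin under its centre
- tongs: steel tongs, 190 mm long, lying flat, 12 mm high, on the left; origin under the middle
There are look-alikes about, which are no part of the job. Of the things shaped like the walnut, the walnut one is meant.

How it is judged:
By the outcome, as a careful person would: the job done as asked, in the order asked, and still so for the second after the job is handed in, with the robot touching nothing.
It also fails if it takes over 43 s, if anything falls off the work surface, if the arm or the gripper's body presses on something with over 40 N, if the wrist force passes 120 N, or if a joint passes its speed limit or range.

## Robot

A 7-joint arm with a two-finger parallel gripper is mounted at the origin on the work surface. World frame = base frame: x ahead of the robot, y to its left, z up, the work surface at z = 0. Lengths are in mm, angles in rad, forces in N, time in s.
With the tool pointing down it reaches from about 400 to 925 mm from the base axis. Payload 5.6 kg.
Tool frame: the origin (TCP) lies midway between the tips of the shut fingers; the grasp point (between the pads) lies 19 mm behind it; z points along the fingers, y is the direction in which the jaws open and shut (so a half turn about z gives the same grasp; the last joint's range is limited). The gripper opens to 85 mm and grips with 20 to 120 N. Pads are 22 mm wide; open, the fingers measure 114 mm over their backs; the gripper's body (76 mm by 85 mm) begins 54 mm behind the grasp point. The pads swing forward as they close: fully open they stand 13 mm farther back than shut.
Start: joints at [-1.382, 0.468, -0.012, 1.603, 0.006, 1.071, -0.056], TCP at [149.365, 632.612, 231.29] pointing down, gripper open.
Joint ranges: [-2.53, 2.53], [-0.31, 2.02], [-1.57, 1.55], [0.28, 2.44], [-1.29, 4.43], [0.15, 1.84], [-2.92, 2.92]. Speed limits (rad/s): [2.57, 2.57, 3.14, 3.14, 3.14, 3.14, 3.14].

## Interface

Orientations are given as a 3x3 rotation matrix whose columns are the frame's x, y, z axes.
In Python, from plant import telemetry, optics, order gives the robot as it stands.
- The arm moves only by the shell command python3 -m crank 'ROWS' [FORCE]. ROWS is JSON, a list that holds one entry, the list of rows, each a list of 5 numbers: the gripper's target within -1 to 1 (shut at 1, half-way at 0, fully open at -1), then the shift along the tool's x, y, z in units of 150 mm (1.0 is 150 mm), then the turn about the tool's z in units of 180 degrees (1.0 is 180 degrees). In form: [[[fingers, x, y, z, turn], ...]]. A call has 1 to 12 rows; each row is the pose to reach, as a shift and turn from the pose commanded when the call began, along the tool's axes at that moment, turning the shorter way round; what a row does not reach only later rows make up. A row lasts 1/8 s, in which the tool goes at most 62.5 mm and 10.7 degrees, less where a joint would pass 70% of its speed; a pose out of reach is approached as far as the arm can. A call with a number of a shift or a turn outside -1 to 1 is refused whole. A call with a gripper value outside its range is refused whole. The fingers move at their own pace and stop on an object; FORCE is the grip in N (left out, the last holds). Time passes only in rows, so rows that repeat a pose let the fingers close. It gives the time, the measured TCP pose, the force and the opening at its end, in the units of the state.
- telemetry.sense(): the state, without advancing time (a new reading comes with each control period).
- optics.read_camera(name): name is "scene" or "top" or "wrist"; returns a dict with "img" (480x640x3 uint8, red, green, blue), "range_z" (480x640 float32, mm along the optical axis (not along the pixel's ray), 0 where there is no reading), "fov_y" (degrees; the focal length in pixels is half the picture's height over the tangent of half this angle, whatever the lens; pixels are square), "cx", "cy" (the principal point, pixels), "R" (3x3) and "t" (3): a world point X has camera coordinates R X + t; the wrist camera has in their place "mount" (4x4, takes a point from camera to tool coordinates, whose origin is the TCP and whose axes are the flange's). Camera axes: x right, y down, z forward; pixel columns grow to the right and rows downward; lengths in mm; the calibration is good to about 2 mm. A picture is of the moment at which its call begins: read the wrist's pose just before it.
- order.finish_job(): hands the job in, once; it reports no verdict.
Trained networks look in the newest picture that a camera, given by its name, has taken for a name from the list of things; names that differ only in an ending like _2 or _b are one class to them, and where a whole thing is asked for, a point or a joint stands for the part that bears it (a point fixed in the world has none). Each returns a list of dicts, best first, with "score" (0 to 1); they miss things now and then, are a little off and sometimes report something else, mostly with a low value. They report only what shows in the picture. A call takes as long as a camera call. They do not tell look-alikes from the thing itself.
- optics.search_frame(camera, query): "centre" ([row, column] as shares, 0 to 1, of the picture: columns of its width, rows of its height, amid what is visible of it).
- optics.tip_of(camera, query): "centre" ([row, column] as shares, 0 to 1, of the picture: columns of its width, rows of its height: a listed point, or the origin of a listed thing).
The state is a dict: "time_s": time; "q": joint angles; "qvel": joint speeds; "tau": joint torques, N m; "tool_pos": TCP position; "ee_rot": TCP orientation; "contact_force": force on the tool from outside, world axes, zero at the start; "wrist_torque": the same for the moment, N m; "grip_width": finger opening in mm.
Only numpy, scipy, OpenCV 4.12 (cv2) and the standard library are available. Lean on these libraries where they do the work, as an engineer would, in place of code of your own. Each camera call takes 0.05 s, during which the arm holds its last target.

## Working session

There is one attempt and no reset: what is moved stays moved. The work goes in short steps, Python scripts to look and compute and a shell command to move; the robot and the scene stay as the last step left them, time stands still between calls to the robot, and variables do not carry over. Pictures are saved under pics/ and viewed, and the job is handed in when it is done.

```bash
ls; mkdir -p pics
cat > h.py <<'E'
import numpy as np, cv2
from plant import telemetry, optics, order
def cam(n):
    s=telemetry.sense(); d=optics.read_camera(n)
    h,w=d["img"].shape[:2]; d["f"]=h/2/np.tan(np.radians(d["fov_y"]/2))
    if "mount" in d:
        M=np.array(d["mount"]); T=np.eye(4);T[:3,:3]=np.array(s["ee_rot"]);T[:3,3]=s["tool_pos"]
        d["C2W"]=T@M
    else:
        R=np.array(d["R"]);t=np.array(d["t"]);T=np.eye(4);T[:3,:3]=R.T;T[:3,3]=-R.T@t;d["C2W"]=T
    return d
def ray(d,r,c):
    v=np.array([(c-d["cx"])/d["f"],(r-d["cy"])/d["f"],1]);return d["C2W"][:3,3],d["C2W"][:3,:3]@v
def atdepth(d,r,c,k=1):
    o,v=ray(d,r,c);r=int(r);c=int(c);p=d["range_z"][max(r-k,0):r+k+1,max(c-k,0):c+k+1];p=p[p>0]
    return o+v*np.median(p) if p.size else None
def atz(d,r,c,z):
    o,v=ray(d,r,c);return o+v*(z-o[2])/v[2]
def save(d,n): cv2.imwrite("pics/"+n,cv2.cvtColor(d["img"],cv2.COLOR_RGB2BGR))
E
python3 - <<'E'
from h import *
s=telemetry.sense();print(s["time_s"],s["tool_pos"],np.round(s["ee_rot"],3),s["grip_width"])
for n in ("scene","top"):
    d=cam(n);save(d,n+"0.png")
    for q in ["walnut","nutmeg","outlet_left","outlet_right","tray_in","paddle_left","paddle_right","gate_left","gate_right","chutney_pot","katori","plate","tongs"]:
        for o in optics.tip_of(n,q)[:3]:
            r,c=o["centre"][0]*480,o["centre"][1]*640
            if 0<=r<480 and 0<=c<640:
                P=atdepth(d,r,c); print(n,q,round(o["score"],2),round(r),round(c),None if P is None else P.round())
print(telemetry.sense()["time_s"])
E
```

```text
pics
0.0 [149.26992246 632.0345478  230.29839554] [[-0.973  0.23  -0.   ]
 [ 0.23   0.973 -0.002]
 [-0.    -0.002 -1.   ]] 85.65357379451045
scene walnut 0.76 288 412 [745. 180.  30.]
scene walnut 0.54 253 323 [612.  14.  91.]
scene walnut 0.52 248 411 [648. 234.  31.]
scene nutmeg 0.43 264 278 [592. -87.  76.]
scene outlet_left 0.65 243 318 [579.  17.  86.]
scene outlet_right 0.65 250 276 [513. -62.  14.]
scene tray_in 0.9 242 287 [544. -47.  80.]
scene tray_in 0.56 249 323 [606.  18.  94.]
scene paddle_left 0.56 215 386 [600. 179. 130.]
scene paddle_right 0.84 261 216 [ 563. -218.  125.]
scene gate_left 0.92 244 326 [587.  35.  83.]
scene gate_right 0.87 257 280 [577. -76.  78.]
scene chutney_pot 0.76 257 194 [ 480. -255.   48.]
scene katori 0.89 210 368 [501. 195.  31.]
scene katori 0.68 260 212 [ 559. -225.  128.]
scene plate 0.76 306 111 [ 504. -465.    4.]
scene tongs 0.62 173 461 [468. 500.  10.]
top walnut 0.73 218 223 [635. 237.  33.]
top walnut 0.59 181 245 [732. 182.  37.]
top walnut 0.57 227 306 [599.  22.  92.]
top nutmeg 0.48 235 349 [583. -82.  80.]
top outlet_left 0.91 248 311 [556.  10.  51.]
top outlet_right 0.65 254 346 [541. -78.  50.]
top tray_in 0.81 273 325 [498. -25.  10.]
top paddle_left 0.61 225 246 [596. 167. 127.]
top paddle_right 0.92 243 414 [ 553. -233.  130.]
top gate_right 0.64 244 353 [564. -93.  58.]
top gate_right 0.16 273 326 [499. -27.  12.]
top chutney_pot 0.95 295 413 [ 436. -236.   75.]
top katori 0.65 284 233 [471. 208.   5.]
top plate 0.81 270 497 [ 508. -464.    5.]
top tongs 0.74 291 114 [454. 512.  -2.]
1.4
```

View pics/scene0.png

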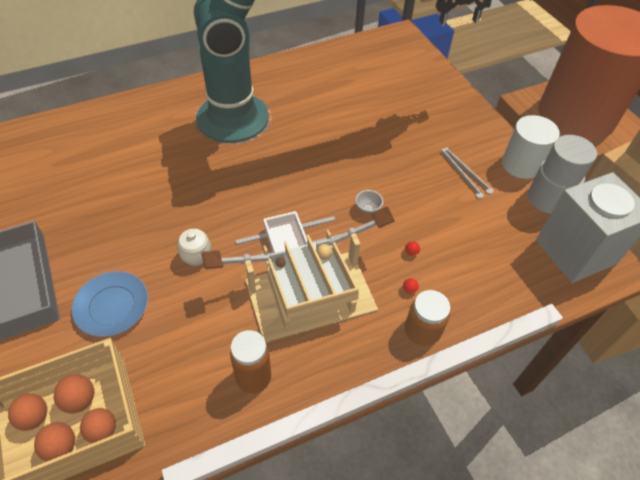

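```bash
python3 -c "
import cv2;a=cv2.imread('pics/top0.png')[150:330,190:450];cv2.imwrite('pics/top0c.png',cv2.resize(a,None,fx=3,fy=3))"
```

```text
(no output)
```

View pics/top0c.png

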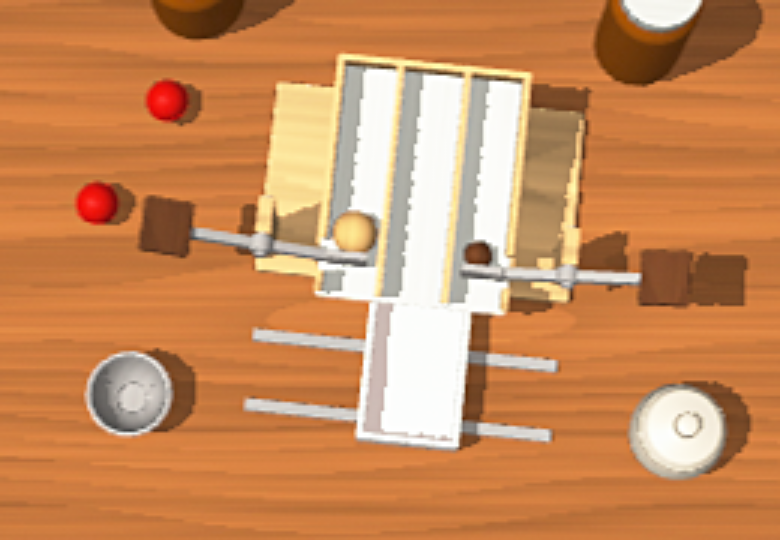

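Run:
```python
from h import *
d=cam("top")
z=d["range_z"];rr,cc=np.mgrid[0:480,0:640]
V=np.stack([(cc-d["cx"])/d["f"],(rr-d["cy"])/d["f"],np.ones_like(z)],-1)*z[...,None]
W=V@d["C2W"][:3,:3].T+d["C2W"][:3,3]
np.savez("top.npz",W=W,img=d["img"])
hsv=cv2.cvtColor(d["img"],cv2.COLOR_RGB2HSV);im=d["img"].astype(int)
P=[]
for (r,c) in((225,246),(243,412)):
    m=(im.sum(2)<330)&(abs(rr-r)<14)&(abs(cc-c)<14)&(W[...,2]>105)&(z>0)
    p=W[m];print(m.sum(),p.mean(0).round(1),p.min(0).round(),p.max(0).round());P.append(p.mean(0))
dy=P[0]-P[1];print(np.linalg.norm(dy[:2]));a=np.arctan2(-dy[0],dy[1]);
X=np.array([np.cos(a),np.sin(a)]);Y=np.array([-X[1],X[0]]);O=(P[0]+P[1])[:2]/2-30*X;print(a,O)
D=np.stack([(W[...,:2]-O)@X,(W[...,:2]-O)@Y,W[...,2]],-1)
# tray: rim points & rails
m=(D[...,0]<-25)&(D[...,0]>-115)&(abs(D[...,1])<60)&(D[...,2]>33)&(D[...,2]<48)&(z>0)
print("rim",m.sum(),D[m].min(0).round(),D[m].max(0).round())
m=(D[...,0]<-10)&(D[...,0]>-115)&(abs(D[...,1])<130)&(abs(D[...,1])>50)&(D[...,2]>5)&(z>0)
for v in D[m][::6].round(): print(v,end=' ')
```

```text
307 [596.3 168.6 127.6] [574. 146. 106.] [620. 190. 142.]
309 [ 555.  -226.7  127.7] [ 533. -248.  107.] [ 580. -201.  140.]
397.4769756130032
-0.10400379623181381 [545.83003694 -25.94057335]
rim 172 [-112.  -51.   33.] [-25.  33.  47.]
[-12. 103.   9.] [-16.  79.   5.] [-10. -50.  36.] [-25. 109.   5.] [-28. 119.   6.] [-31. 113.   9.] [-12. -60.   7.] [-31.  93.   7.] [-29.  72.   9.] [-21. -51.  38.] [-33.  79.  13.] [-36.  95.   7.] [ -14. -111.    5.] [-25. -58.   7.] [-28. -56.   8.] [ -23. -107.    6.] [-29. -84.  11.] [ -24. -120.    7.] [-39. -50.  40.] [-31. -82.   7.] [ -26. -120.    5.] [-34. -72.   6.] [-32. -95.   5.] [ -29. -125.    7.] [-34. -98.   6.] [ -32. -123.    8.] [ -34. -126.    5.] [-64. 115.   6.] [-64.  89.   5.] [-72. 103.  10.] [-75. 113.   7.] [-64. -50.  40.] [ -57. -105.    9.] [-62. -77.   6.] [-85. 112.   7.] [-89. 127.   7.] [-85.  89.   6.] [ -65. -103.    9.] [-87.  86.   6.] [-68. -91.   6.] [-92. 106.   6.] [ -70. -101.    5.] [-91.  71.   7.] [-75. -73.   6.] [-92.  63.   6.] [-96.  75.   8.] [-90. -50.  39.] [-88. -54.   8.] [-101.   52.    5.] [-88. -72.   7.] [ -85. -107.    6.] [-92. -62.   5.] [-90. -87.  13.] [ -87. -110.    5.] [-107.   59.    6.] [-93. -77.  10.] [-91. -97.  10.] [-95. -88.   8.] [ -95. -113.   11.] [-100.  -78.    6.] [-111.  -50.   29.] [-113.  -59.    7.]
```

```bash
python3 -m crank '[[[1,-0.4,-0.2,0,-0.02],[1,-0.8,-0.5,0,-0.04],[1,-1,-0.8,0,-0.04],[1,-1,-1,0,-0.04]]]'
python3 - <<'E'
from h import *
s=telemetry.sense();R=np.array(s["ee_rot"]);print(s["time_s"],s["tool_pos"],R.round(3))
print((R.T@(np.array([476.8,-109.2,231])-s["tool_pos"]))/150)
E
```

```text
time_s: 1.95
tool_pos: [263.9, 449.0, 231.3]
ee_rot: [[-0.994, 0.112, 0.001], [0.112, 0.994, -0.001], [-0.001, -0.0, -1.0]]
contact_force: [-0.7, -0.3, -0.5]
grip_width: 12.7
1.95 [263.9203405  448.95909502 231.33542782] [[-0.994  0.112  0.001]
 [ 0.112  0.994 -0.001]
 [-0.001 -0.    -1.   ]]
[-1.82691424 -3.5387522   0.00605823]
```

```bash
python3 -m crank '[[[1,-0.3,-0.3,0,0],[1,-0.6,-0.6,0,0],[1,-0.8,-0.9,0,0],[1,-0.9,-1,0,0]]]'
python3 -m crank '[[[1,-0.2,-0.35,0,0],[1,-0.45,-0.7,0,0],[1,-0.7,-1,0,0]]]'
python3 -m crank '[[[1,-0.1,-0.4,0,0],[1,-0.2,-0.8,0,0],[1,-0.2,-1,0,0]]]'
python3 -m crank '[[[1,0,-0.4,0,0],[1,0,-0.55,0,0],[1,0,-0.55,0,0],[1,0,-0.55,0,0]]]'
python3 - <<'E'
from h import *
s=telemetry.sense();R=np.array(s["ee_rot"]);print(s["time_s"],s["tool_pos"],R.round(3))
print((R.T@(np.array([476.8,-109.2,22])-s["tool_pos"]))/150)
E
```

```text
time_s: 2.45
tool_pos: [380.9, 285.3, 231.6]
ee_rot: [[-0.994, 0.111, 0.001], [0.111, 0.994, -0.0], [-0.001, -0.0, -1.0]]
contact_force: [-0.2, 0.6, 0.6]
grip_width: 0.2
time_s: 2.82
tool_pos: [468.5, 126.7, 231.8]
ee_rot: [[-0.994, 0.106, 0.001], [0.106, 0.994, 0.001], [-0.001, 0.001, -1.0]]
contact_force: [0.6, 0.3, 0.1]
grip_width: -0.1
time_s: 3.2
tool_pos: [482.0, -27.7, 231.7]
ee_rot: [[-0.994, 0.111, 0.001], [0.111, 0.994, -0.001], [-0.001, -0.001, -1.0]]
contact_force: [0.0, 0.7, 0.1]
grip_width: -0.3
time_s: 3.7
tool_pos: [473.1, -104.7, 231.3]
ee_rot: [[-0.995, 0.105, 0.0], [0.105, 0.995, 0.001], [-0.0, 0.001, -1.0]]
contact_force: [0.1, 0.8, -0.2]
grip_width: -0.0
3.7 [ 473.13819324 -104.68753109  231.28363467] [[-0.995  0.105  0.   ]
 [ 0.105  0.995  0.001]
 [-0.     0.001 -1.   ]]
[-0.02734618 -0.02825496  1.39520803]
```

```bash
python3 -m crank '[[[1,-0.03,-0.04,0.3,0],[1,-0.03,-0.04,0.6,0],[1,-0.03,-0.04,0.9,0],[1,-0.03,-0.04,1,0],[1,-0.03,-0.04,1,0]]]'
python3 - <<'E'
from h import *
d=cam("top");save(d,"t1.png");a=cv2.imread('pics/t1.png')[150:330,190:450];cv2.imwrite('pics/t1c.png',cv2.resize(a,None,fx=3,fy=3))
E
```

```text
time_s: 4.32
tool_pos: [476.8, -111.6, 81.0]
ee_rot: [[-0.995, 0.105, -0.001], [0.105, 0.995, 0.0], [0.001, 0.0, -1.0]]
contact_force: [0.2, -0.3, 0.9]
grip_width: -0.3
```

View pics/t1c.png

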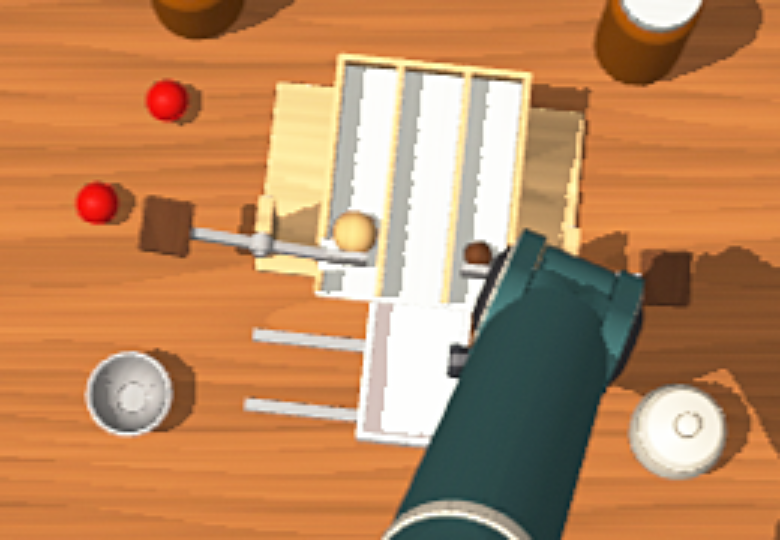

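```bash
python3 -m crank '[[[1,0,0,0.2,0],[1,0,0,0.38,0],[1,0,0,0.38,0]]]'
python3 -m crank '[[[1,0,0.08,0,0],[1,0,0.16,0,0],[1,0,0.24,0,0],[1,0,0.32,0,0],[1,0,0.38,0,0]]]'
```

```text
time_s: 4.75
tool_pos: [476.9, -112.2, 24.6]
ee_rot: [[-0.994, 0.106, -0.0], [0.106, 0.994, 0.0], [0.0, 0.0, -1.0]]
contact_force: [0.2, 0.1, 0.7]
grip_width: -0.2
time_s: 5.38
tool_pos: [483.1, -54.8, 24.5]
ee_rot: [[-0.994, 0.105, 0.001], [0.105, 0.994, -0.0], [-0.001, 0.0, -1.0]]
contact_force: [0.1, -2.5, 1.0]
grip_width: 0.0
```

```bash
python3 -m crank '[[[1,0,0.06,0,0],[1,0,0.12,0,0],[1,0,0.18,0,0],[1,0,0.22,0,0],[1,0,0.24,0,0]]]'
```

```text
time_s: 6.0
tool_pos: [486.4, -21.2, 24.2]
ee_rot: [[-0.994, 0.106, -0.0], [0.106, 0.994, -0.002], [-0.0, -0.002, -1.0]]
contact_force: [-1.4, -9.4, 1.2]
grip_width: -0.1
```

```bash
python3 -m crank '[[[1,0,0.02,0,0],[1,0,0.03,0,0]]]'
```

```text
time_s: 6.25
tool_pos: [486.4, -21.0, 24.3]
ee_rot: [[-0.994, 0.11, -0.0], [0.11, 0.994, -0.006], [-0.0, -0.006, -1.0]]
contact_force: [-2.0, -17.5, 3.2]
grip_width: 0.2
```

```bash
python3 -m crank '[[[1,0,-0.1,0,0],[1,0,-0.2,0,0],[1,0,-0.2,-0.3,0],[1,0,-0.2,-0.7,0],[1,0,-0.2,-1,0],[1,0,-0.2,-1,0]]]'
python3 - <<'E'
from h import *
s=telemetry.sense();R=np.array(s["ee_rot"])
print((R.T@(np.array([596.3,168.6,200])-s["tool_pos"]))/150)
d=cam("top");save(d,"t2.png");a=cv2.imread('pics/t2.png')[150:330,190:450];cv2.imwrite('pics/t2c.png',cv2.resize(a,None,fx=3,fy=3))
E
```

```text
time_s: 7.0
tool_pos: [486.2, -45.4, 177.6]
ee_rot: [[-0.994, 0.106, 0.007], [0.106, 0.994, 0.002], [-0.007, 0.002, -1.0]]
contact_force: [-0.2, 0.2, -1.0]
grip_width: -0.0
[-0.58019387  1.49633364 -0.14143067]
```

View pics/t2c.png

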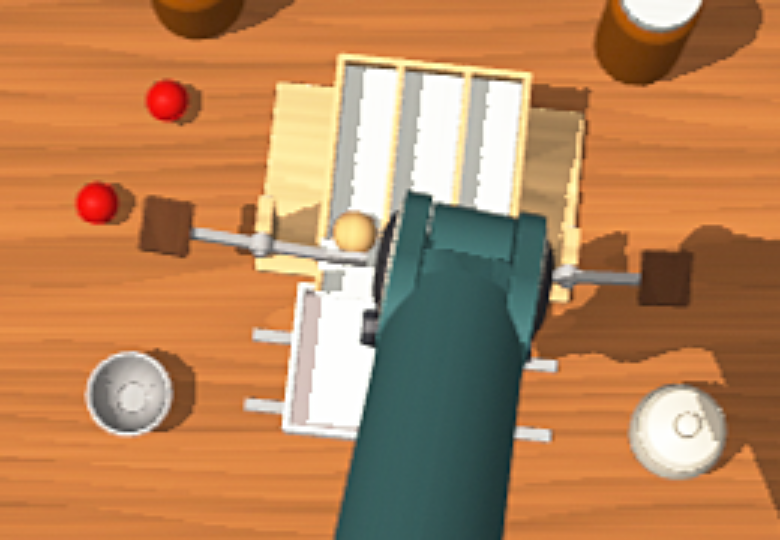

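```bash
python3 -m crank '[[[1,0,0.3,-0.15,0],[1,-0.1,0.65,-0.2,0],[1,-0.3,1,-0.2,0]]]'
python3 -m crank '[[[1,-0.2,0.3,0,0],[1,-0.28,0.5,0,0],[1,-0.28,0.5,0,0],[1,-0.28,0.5,0,0]]]'
python3 - <<'E'
from h import *
s=telemetry.sense();R=np.array(s["ee_rot"])
print((R.T@(np.array([596.3,168.6,128])-s["tool_pos"]))/150)
d=cam("top");save(d,"t3.png");a=cv2.imread('pics/t3.png')[150:330,190:450];cv2.imwrite('pics/t3c.png',cv2.resize(a,None,fx=3,fy=3))
d=cam("scene");save(d,"s3.png");a=cv2.imread('pics/s3.png')[120:320,180:440];cv2.imwrite('pics/s3c.png',cv2.resize(a,None,fx=3,fy=3))
E
```

```text
time_s: 7.42
tool_pos: [544.1, 100.5, 203.6]
ee_rot: [[-0.994, 0.106, -0.002], [0.106, 0.994, 0.001], [0.002, 0.0, -1.0]]
contact_force: [1.5, -0.6, 0.8]
grip_width: -0.1
time_s: 7.92
tool_pos: [593.2, 167.8, 202.7]
ee_rot: [[-0.994, 0.107, -0.003], [0.107, 0.994, -0.002], [0.003, -0.002, -1.0]]
contact_force: [0.5, -0.5, -0.3]
grip_width: -0.1
[-0.02102136  0.00859369  0.49760477]
```

View pics/t3c.png

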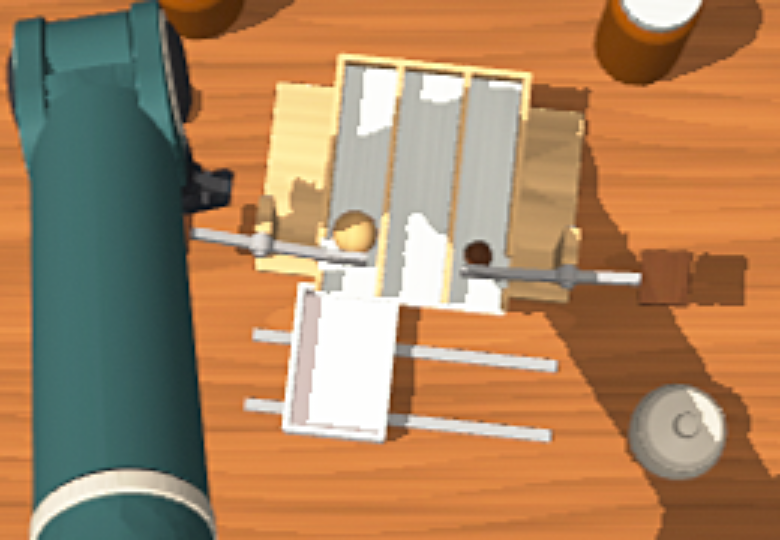

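View pics/s3c.png

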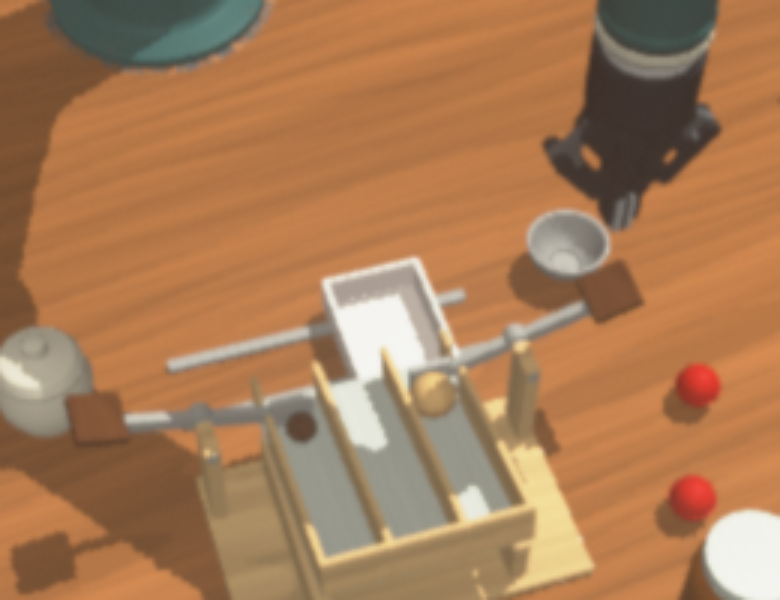

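```bash
python3 -m crank '[[[1,-0.02,0,0.25,0],[1,-0.02,0,0.4,0],[1,-0.02,0,0.48,0],[1,-0.02,0,0.55,0],[1,-0.02,0,0.6,0]]]'
python3 -m crank '[[[1,0,0,0.05,0],[1,0,0,0.1,0],[1,0,0,0.15,0],[1,0,0,0.18,0]]]'
```

```text
time_s: 8.65
tool_pos: [597.9, 169.5, 114.9]
ee_rot: [[-0.994, 0.106, 0.002], [0.106, 0.994, 0.001], [-0.002, 0.002, -1.0]]
contact_force: [-0.1, 1.8, 3.2]
grip_width: -0.3
time_s: 9.15
tool_pos: [598.0, 169.8, 87.3]
ee_rot: [[-0.994, 0.105, 0.002], [0.105, 0.994, 0.001], [-0.002, 0.001, -1.0]]
contact_force: [2.0, 4.5, 5.6]
grip_width: -0.2
```

```bash
python3 -m crank '[[[1,0,0,0.02,0],[1,0,0,0.04,0],[1,0,0,0.06,0],[1,0,0,0.06,0]]]'
python3 - <<'E'
from h import *
d=cam("top");save(d,"t4.png");a=cv2.imread('pics/t4.png')[150:330,190:450];cv2.imwrite('pics/t4c.png',cv2.resize(a,None,fx=3,fy=3))
d=cam("scene");save(d,"s4.png");a=cv2.imread('pics/s4.png')[120:320,180:440];cv2.imwrite('pics/s4c.png',cv2.resize(a,None,fx=3,fy=3))
E
```

```text
time_s: 9.65
tool_pos: [598.3, 169.4, 83.0]
ee_rot: [[-0.994, 0.106, 0.001], [0.106, 0.994, 0.003], [-0.001, 0.003, -1.0]]
contact_force: [-8.9, 2.6, 34.7]
grip_width: 0.1
```

View pics/t4c.png

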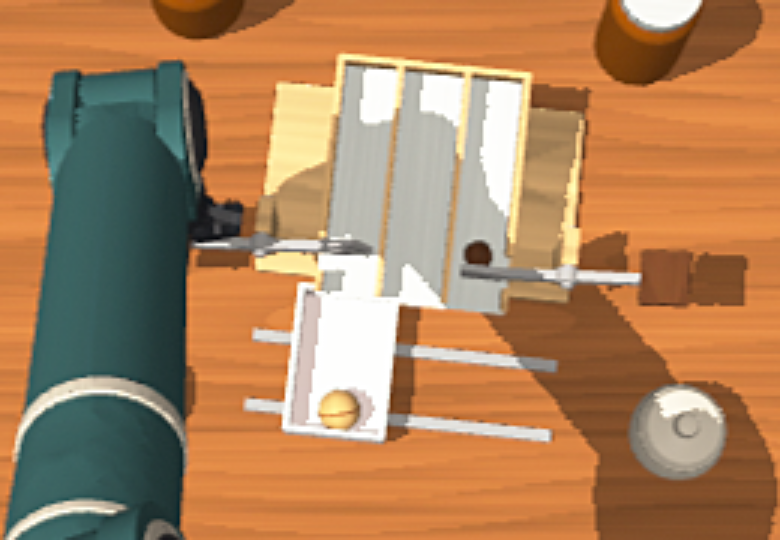

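View pics/s4c.png

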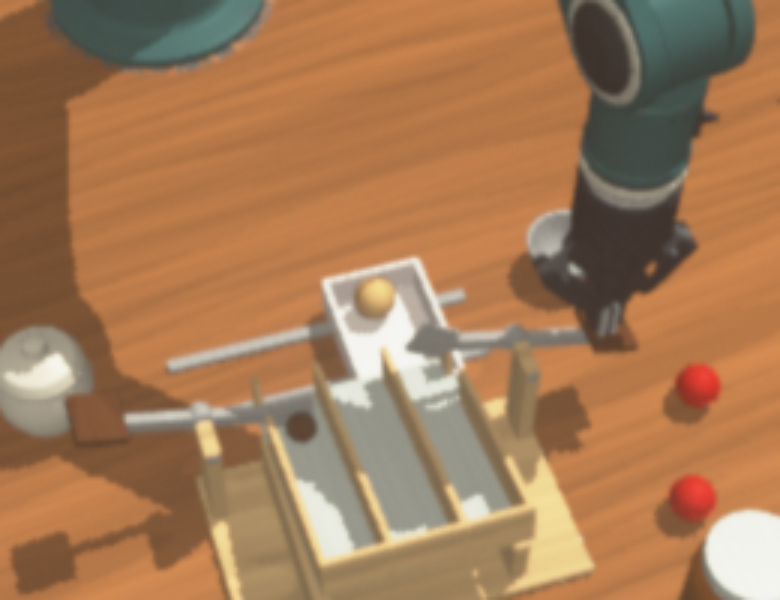

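The gate is fully lifted (34.7 N at the stop) and the walnut lies in the tray (crop about 338,410). Now I let go smoothly.

```bash
python3 -m crank '[[[1,0,0,-0.07,0],[1,0,0,-0.15,0],[1,0,0,-0.25,0],[1,0,0,-0.35,0],[1,0,0,-0.5,0],[1,0,0,-0.75,0],[1,0,0,-1,0],[1,0,0,-1,0]]]'
python3 -m crank '[[[1,0.1,0.3,-0.1,0],[1,0.2,0.7,-0.1,0],[1,0.2,1,-0.1,0],[1,0.2,1,-0.1,0],[1,0.2,1,-0.1,0],[1,0.2,1,-0.1,0]]]'
python3 - <<'E'
from h import *
d=cam("top");save(d,"t5.png");a=cv2.imread('pics/t5.png')[150:330,190:450];cv2.imwrite('pics/t5c.png',cv2.resize(a,None,fx=3,fy=3))
W0=np.load("top.npz")["W"]
z=d["range_z"];rr,cc=np.mgrid[0:480,0:640]
V=np.stack([(cc-d["cx"])/d["f"],(rr-d["cy"])/d["f"],np.ones_like(z)],-1)*z[...,None]
W=V@d["C2W"][:3,:3].T+d["C2W"][:3,3]
O=np.array([545.83,-25.94]);a=-.104;X=np.array([np.cos(a),np.sin(a)]);Y=np.array([-X[1],X[0]])
D=np.stack([(W[...,:2]-O)@X,(W[...,:2]-O)@Y,W[...,2]],-1)
m=(D[...,0]<-25)&(D[...,0]>-100)&(D[...,1]>-60)&(D[...,1]<110)&(D[...,2]>33)&(D[...,2]<45)&(z>0)
print("rim y",np.percentile(D[m][:,1],[0,5,95,100]).round(1))
d=cam("scene");save(d,"s5.png");a=cv2.imread('pics/s5.png')[120:320,180:440];cv2.imwrite('pics/s5c.png',cv2.resize(a,None,fx=3,fy=3))
E
```

```text
time_s: 10.75
tool_pos: [598.3, 168.4, 231.2]
ee_rot: [[-0.994, 0.107, 0.004], [0.107, 0.994, 0.001], [-0.003, 0.001, -1.0]]
contact_force: [-0.3, -0.3, 0.0]
grip_width: 0.2
time_s: 11.5
tool_pos: [583.6, 318.9, 242.9]
ee_rot: [[-0.994, 0.109, -0.001], [0.109, 0.994, -0.001], [0.001, -0.002, -1.0]]
contact_force: [-0.9, -0.1, -0.2]
grip_width: -0.0
rim y [10.3 11.1 93.4 94.2]
```

View pics/t5c.png

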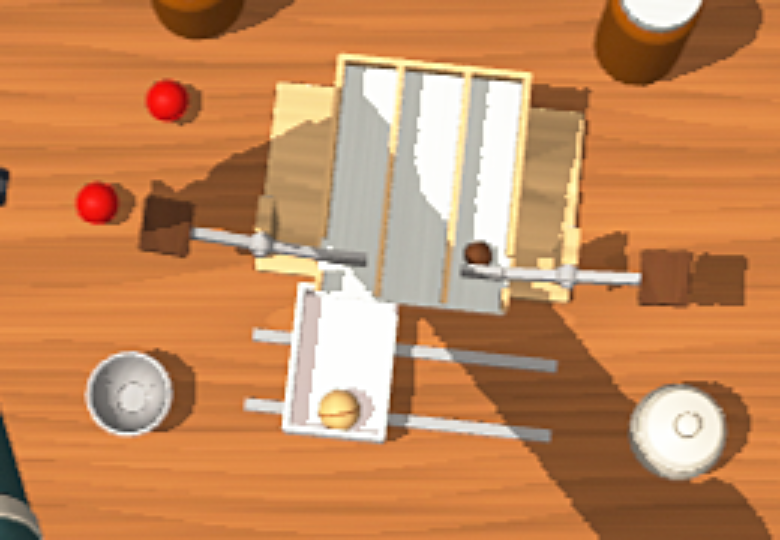

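View pics/s5c.png

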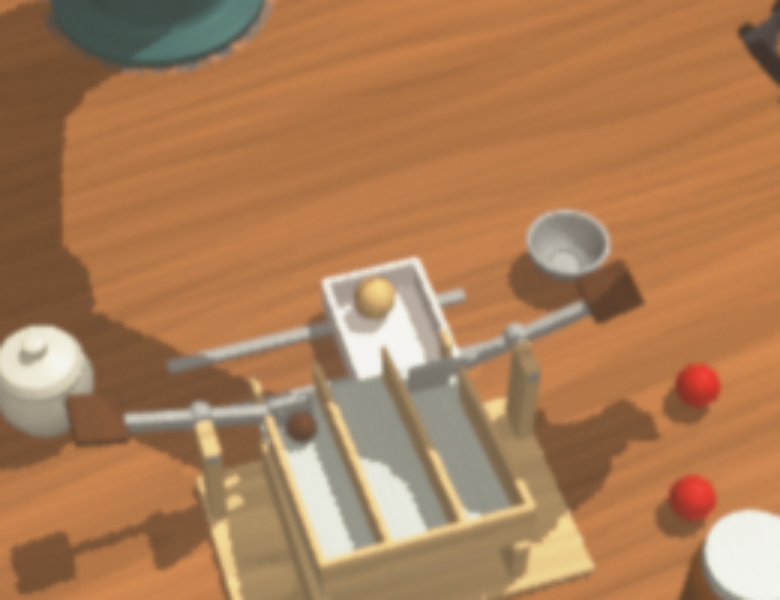

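The tray rim spans y = 10 to 94 mm, which puts it at the +52 mm stop. The walnut is in the tray, the left gate is shut, the nutmeg is still behind its gate, and the bowl and pot have not moved.

```bash
python3 -c "
from plant import order;print(order.finish_job())"
```

```text
the job is handed in; nothing more can be done
None
```

The walnut is in the white catch tray, and I handed the job in at about 11.6 s of the 43 s allowed.

- **Tray:** I pushed it left with shut fingertips from outside its right wall until it stopped. The push force rose to about 17 N there with no further motion. The depth check put its rim at y = 10 to 94 mm, so its centre is at the +52 mm stop.
- **Left paddle:** I pressed it to its stop with about 35 N and held it until the pictures showed the walnut in the tray. I then let it up gradually and moved the arm clear.
- **Last check:** The top and scene pictures show the left gate shut and the nutmeg still behind its own gate. The right paddle, chutney pot and bowl are where they started. The arm was touching nothing.
- **Not checked at the end:** The plate and tongs were outside my last close-up pictures, but the arm never worked near them.

No check failed. The only disagreement was small: the networks and the depth image put the tray's starting position about 5 mm apart, which made no difference because I pushed it to its stop.

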